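# Lay out the kit for the next column run

## Task

Lay out the kit for the next column run: as seen from the robot, stand the blue-capped buffer bottle to the left of the green tube rack and the red-capped one to its right, in line with the rack's length and each about 3 cm clear of its end. Stack the three hard cases in the metal tray, largest first: the white one in the middle of the tray, lengthwise and square with it, then the blue and then the orange, each centred and square on the one below so that nothing overhangs. Keep the bottles upright, and leave the green-capped bottle, the vial and the timer where they are.

Things in the scene. Friction and masses are not known exactly. Their poses are not given: they have to be found in the camera images.
- column_case: The largest case, white with a green stripe, 128 long x 68 wide x 38 high (mm). Closed hard plastic case, top flat with a paper label and coloured stripe, a black seam round it, a small latch at each end. Loose. Origin at the centre of its underside, x along its length, z up. About 170 g.
- filter_case: The middle case, blue with a white stripe, 94 long x 44 wide x 30 high (mm). Closed hard plastic case, top flat with a paper label and coloured stripe, a black seam round it, a small latch at each end. Loose. Origin at the centre of its underside, x along its length, z up. About 80 g.
- cuvette_case: The smallest case, orange with a black stripe, 62 long x 24 wide x 26 high (mm). Closed hard plastic case, top flat with a paper label and coloured stripe, a black seam round it, a small latch at each end. Loose. Origin at the centre of its underside, x along its length, z up. About 45 g.
- blue_bottle: Loose, stands upright on the bench. Round glass bottle with a paper label and a blue screw cap: body diameter 52 up to 62 high, shoulder, cap diameter 40 from 76 to 98 high (total height 98; all mm), about 190 g. The cap is a firm grip. Origin at the centre of its underside, z up, yaw means nothing. Buffer A.
- red_bottle: Loose, stands upright on the bench. Round glass bottle with a paper label and a red screw cap: body diameter 52 up to 62 high, shoulder, cap diameter 40 from 76 to 98 high (total height 98; all mm), about 190 g. The cap is a firm grip. Origin at the centre of its underside, z up, yaw means nothing. Buffer B.
- tube_rack: Green plastic rack, fixed, holding 3 x 5 small tubes with white lids: 70 deep (x), 110 long (y), 48 high over the lids (mm). Origin at the centre of its underside; +y points along its length to its left end as seen from the robot, x away from the robot. Each bottle goes on the bench with its centre about 111 from this origin along y (blue cap +y, red cap -y: a 30 gap) and 0 along x.
- kit_tray: Shallow metal tray with a low rim, fixed to the bench: outside 108 (x) x 168 (y) x 14 high (mm), rim 4 thick, inner floor 4 above the bench, inside 100 x 160. Origin at the centre of its underside; its long side runs along its y, across the robot's view. The white case lies in it with its length along the tray's y.
- green_bottle: A bystander: leave it where it stands. Loose, stands upright on the bench. Round glass bottle with a paper label and a green screw cap: body diameter 52 up to 62 high, shoulder, cap diameter 40 from 76 to 98 high (total height 98; all mm), about 190 g. The cap is a firm grip. Origin at the centre of its underside, z up, yaw means nothing. 
- vial: A bystander: leave it where it stands. Small clear glass vial with a white cap, diameter 28, 56 high (mm), loose. Origin at the centre of its underside, z up.
- timer: A bystander: leave it where it stands. White lab timer lying flat, 62 x 72 x 18 high (mm), grey display, red and blue keys, loose. Origin at the centre of its underside, z up.

How it is judged (in metres and radians):
At the end, for the whole second after the job is handed in: Blue/red-capped bottles upright on the bench, 111 +-15 mm to +y/-y of the rack's centre, +-15 mm in x; white case flat in the tray, +-12 mm and 0.12 rad of centred; blue case on white, orange on blue, each +-12 mm along, +-7 mm across, 0.1 rad; all released, at rest (y of blue_bottle in the frame of tube_rack between 0.096 and 0.126 m and x of blue_bottle in the frame of tube_rack between -0.015 and 0.015 m and angle between each of blue_bottle, red_bottle's own z axis and vertical below 0.08 rad and height (world z) of each of blue_bottle, red_bottle below 0.005 m and linear speed of each of blue_bottle, red_bottle, column_case, filter_case, cuvette_case below 0.01 m/s and angular speed of each of blue_bottle, red_bottle, column_case, filter_case, cuvette_case below 0.1 rad/s and y of red_bottle in the frame of tube_rack between -0.126 and -0.096 m and x of red_bottle in the frame of tube_rack between -0.015 and 0.015 m and x of column_case in the frame of kit_tray between -0.012 and 0.012 m and y of column_case in the frame of kit_tray between -0.012 and 0.012 m and z of column_case in the frame of kit_tray between 0 and 0.008 m and angle between the x axis of column_case and the y axis of kit_tray, either way round below 0.12 rad and angle between each of column_case, filter_case, cuvette_case's own z axis and vertical below 0.06 rad and x of filter_case in the frame of column_case between -0.012 and 0.012 m and y of filter_case in the frame of column_case between -0.007 and 0.007 m and z of filter_case in the frame of column_case between 0.034 and 0.042 m and angle between the x axis of filter_case and the x axis of column_case, either way round below 0.1 rad and x of cuvette_case in the frame of filter_case between -0.012 and 0.012 m and y of cuvette_case in the frame of filter_case between -0.007 and 0.007 m and z of cuvette_case in the frame of filter_case between 0.026 and 0.034 m and angle between the x axis of cuvette_case and the x axis of filter_case, either way round below 0.1 rad); the robot touches nothing.
It fails at once if green bottle shifted by more than 15 mm (distance of green_bottle from where it was at the start of the episode above 0.015 m).
It fails at once if vial shifted by more than 15 mm (distance of vial from where it was at the start of the episode above 0.015 m).
It fails at once if timer shifted by more than 15 mm (distance of timer from where it was at the start of the episode above 0.015 m).
It fails at once if blue bottle tipped over (angle between blue_bottle's own z axis and vertical above 0.6 rad).
It fails at once if red bottle tipped over (angle between red_bottle's own z axis and vertical above 0.6 rad).
It also fails if it takes over 136 s, if anything falls off the work surface, if the arm or the gripper's body presses on something with over 40 N, if the wrist force passes 120 N, or if a joint passes its speed limit or range.

## Robot

A 6-joint arm with a two-finger parallel gripper is mounted at the origin on the work surface. World frame = base frame: x ahead of the robot, y to its left, z up, the work surface at z = 0. Lengths are in mm, angles in rad, forces in N, time in s.
With the tool pointing down it reaches from about 300 to 1000 mm from the base axis. Payload 5.1 kg.
Tool frame: the origin (TCP) lies at the very end of the fingers, on their centre line; the grasp point (between the pads) lies behind it (ctrl.pinch_z is the z of the grasp point in the tool frame, in mm); z points along the fingers, y is the line along which they close (so a half turn about z gives the same grasp; the last joint's range is limited). The gripper opens to 95 mm and grips with 3 to 60 N. Pads are 20 mm wide; open, the fingers measure 119 mm over their backs; the gripper's body (75 mm by 180 mm) begins 59 mm behind the grasp point.
Start: joints at [1.163, 0.124, 1.65, -0, 1.367, -0.083], TCP at [207.448, 615.995, 214.656] pointing down, gripper open.
Joint ranges: [-2.61, 2.61], [-1.02, 2.33], [0.03, 2.71], [-1.35, 4.49], [0.32, 2.68], [-2.91, 2.91]. Speed limits (rad/s): [2.57, 2.57, 3.14, 3.14, 3.14, 3.14].

## Interface

Orientations are given as a rotation vector (axis times angle).
In Python, from station import ctrl gives the robot as it stands.
- The arm moves only by the tool servo_tool, never from a script. Its argument "moves" is a list of rows, each a list of 3 entries, a list of its own where there are three numbers: the shift along the tool's x, y, z scaled (see below), then the turn, a rotation vector about the tool's x, y, z scaled (see below), then the finger opening in mm, from 0 to 95.1. In form: [[[tx, ty, tz], [ax, ay, az], fingers], ...]. A call has 1 to 10 rows; each row shifts and turns the commanded pose from where the row before left it, along the tool's axes as they then stand; what a row does not reach is not made up. The controller multiplies each number of a shift by 50 mm and each number of a turn by 6 degrees. A row lasts 1/10 s, in which the tool goes at most 50 mm and 8.59 degrees, less where a joint would pass 70% of its speed; a pose out of reach is approached as far as the arm can. A call with a number of a shift or a turn outside -1 to 1 is refused whole. A call with a gripper value outside its range is refused whole. The fingers move at their own pace and stop on an object; "newtons" is the grip in N (left out, the last holds). Time passes only in rows, so rows that do not move let the fingers close. It gives the time, the measured TCP pose, the force, the opening and the grip force at its end, in the units of the state.
- ctrl.get_state(): the state, without advancing time (a new reading comes with each control period).
- ctrl.snapshot(name): name is "scene" or "top" or "wrist"; returns the picture (480x640x3 uint8, blue, green, red); there is no depth.
- ctrl.get_calibration(name): a dict with "camera_matrix" (3x3 intrinsics, pixels), "eye" and "attitude" of the camera in the world. Camera axes: x right, y up, looking along -z (the intrinsics and any distortion apply to the point x, -y, -z); pixel columns grow to the right and rows downward; lengths in mm; the calibration is good to about 2 mm. The wrist camera is an equidistant fisheye: a pixel r from the principal point sees the ray r / f radians off the axis. A picture is of the moment at which its call begins: read the wrist's pose just before it. get_calibration takes no time and is no camera call; for the wrist camera it gives the pose at the moment of the call.
- ctrl.job_done(): hands the job in; it is judged then, once.
The state is a dict: "clock": time; "q": joint angles; "joint_velocities": joint speeds; "tau": joint torques, N m; "ee_pos": TCP position; "ee_rot": TCP orientation; "ft_force": force on the tool from outside, world axes, zero at the start; "moment": the same for the moment, N m; "finger_gap": finger opening in mm; "finger_force": force on a finger pad.
Only numpy, scipy, OpenCV 4.12 (cv2) and the standard library are available. Lean on these libraries where they do the work, as an engineer would, in place of code of your own. Each camera call takes 0.05 s, during which the arm holds its last target. There are 200 camera calls.

## Working session

There is one attempt and no reset: what is moved stays moved. The work goes in short steps, Python scripts to look and compute and a tool call to move; the robot and the scene stay as the last step left them, time stands still between calls to the robot, and variables do not carry over. Pictures are saved under pics/ and viewed, at most 14 in all, crops included, and the job is handed in when it is done.

Besides the shell and the picture viewer there is one more tool, called after "Call:" by a JSON object that holds its "op" and its "data". servo_tool: Moves the arm, as the interface text tells. Its arguments: {"type":"object","properties":{"moves":{"type":"array"},"newtons":{"type":"number"}},"required":["moves"]}

```bash
ls; mkdir -p pics; python3 - <<'E'
from station import ctrl
import cv2
for n in("scene","top"):
    cv2.imwrite(f"pics/{n}0.png",ctrl.snapshot(n)); print(ctrl.get_calibration(n))
print(ctrl.get_state(),ctrl.pinch_z)
print(ctrl.get_calibration("wrist"))
E
```

```text
pics
{'camera_matrix': array([[586.8669889 ,   0.        , 323.22574761],
       [  0.        , 586.8669889 , 234.67156689],
       [  0.        ,   0.        ,   1.        ]]), 'eye': array([1341.48550053,  140.49934916, 1196.43309586]), 'attitude': array([0.41796607, 0.509838  , 1.67969888])}
{'camera_matrix': array([[454.16846652,   0.        , 320.91613164],
       [  0.        , 454.16846652, 229.07620118],
       [  0.        ,   0.        ,   1.        ]]), 'eye': array([491.46874494,  16.22793653, 978.06661935]), 'attitude': array([ 0.03966933, -0.07661037, -1.58645029])}
{'clock': 0.1, 'q': array([ 1.16342457e+00,  1.24481853e-01,  1.65152740e+00, -1.10577185e-05,
        1.36746433e+00, -8.26226583e-02]), 'joint_velocities': array([-0.00054032, -0.00246467, -0.00338451,  0.00086216,  0.00078012,
        0.00061364]), 'tau': array([ 5.58286374e-04, -4.18876576e+01, -3.61099184e+01,  7.77168316e-02,
        4.60669992e-02, -7.74517525e-05]), 'ee_pos': array([207.21476374, 615.48650934, 213.48872307]), 'ee_rot': array([-5.07800332e-01, -3.09982816e+00,  2.87004667e-03]), 'ft_force': array([0.40604729, 0.47692972, 0.2280984 ]), 'moment': array([-0.00091414,  0.00977412, -0.0110791 ]), 'finger_force': 0.0, 'finger_gap': 95.14888309261003} -18.8
{'camera_matrix': array([[371.64829954,   0.        , 320.41021077],
       [  0.        , 371.64829954, 236.64889111],
       [  0.        ,   0.        ,   1.        ]]), 'eye': array([133.86980431, 640.15551842, 384.19183398]), 'attitude': array([-0.24882826, -0.17688298,  1.23683062])}
```

View pics/top0.png

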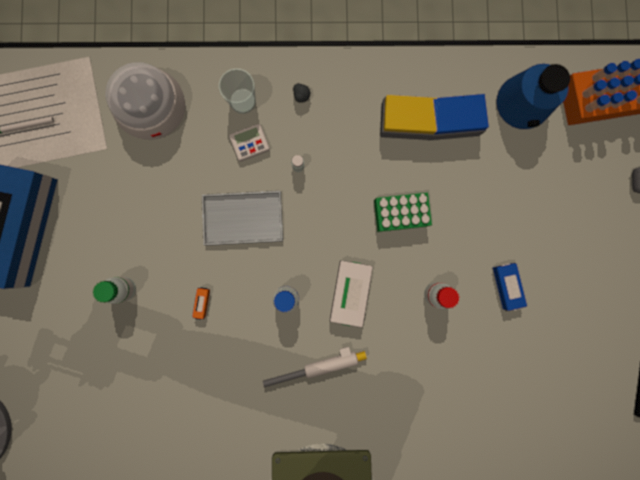

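View pics/scene0.png

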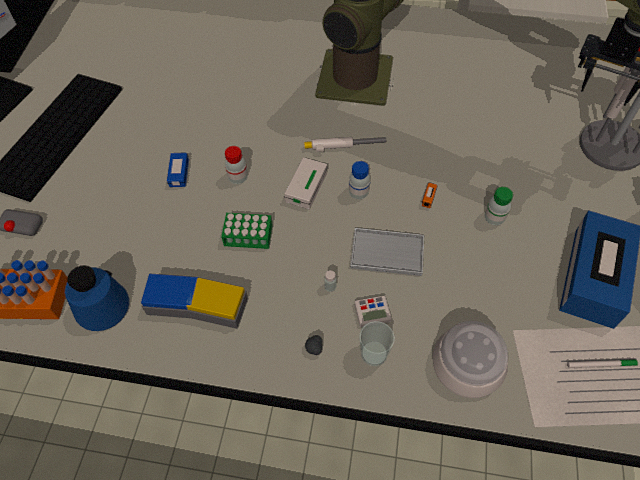

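```bash
cat > h.py <<'E'
import numpy as np,cv2
from scipy.spatial.transform import Rotation as R
from station import ctrl
def ray(cal,p):
    K=cal["camera_matrix"];return np.array([(p[0]-K[0,2])/K[0,0],-(p[1]-K[1,2])/K[1,1],-1.])
def w(cal,p,z):
    d=R.from_rotvec(cal["attitude"]).apply(ray(cal,p));e=cal["eye"];return (e+d*(z-e[2])/d[2])[:2]
def proj(cal,P):
    K=cal["camera_matrix"];c=R.from_rotvec(cal["attitude"]).inv().apply(np.asarray(P,float)-cal["eye"])
    return np.array([K[0,2]-K[0,0]*c[...,0]/c[...,2],K[1,2]+K[1,1]*c[...,1]/c[...,2]]).T
E
cat > m.py <<'E'
from h import *
im=cv2.imread("pics/top0.png");cal=ctrl.get_calibration("top")
hsv=cv2.cvtColor(im,cv2.COLOR_BGR2HSV)
def seg(box,lo,hi,z,name):
    x0,y0,x1,y1=box;m=cv2.inRange(hsv[y0:y1,x0:x1],lo,hi)
    m=cv2.morphologyEx(m,cv2.MORPH_CLOSE,np.ones((5,5)))
    c=max(cv2.findContours(m,cv2.RETR_EXTERNAL,cv2.CHAIN_APPROX_NONE)[0],key=cv2.contourArea)
    pts=(c[:,0]+[x0,y0]).astype(float)
    W=np.array([w(cal,p,z) for p in pts],np.float32)
    (cx,cy),(a,b),t=cv2.minAreaRect(W)
    print(name,"c",round(cx,1),round(cy,1),"size",round(a,1),round(b,1),"ang",round(t,1))
seg((185,280,220,330),(3,120,90),(20,255,255),26,"orange")
seg((485,255,540,320),(100,120,60),(130,255,255),30,"blue")
seg((320,250,385,335),(0,0,150),(180,60,255),38,"white")
seg((265,275,310,325),(100,120,60),(130,255,255),98,"bcap")
seg((425,275,470,320),(0,150,90),(8,255,255),98,"rcap")
seg((365,185,440,238),(40,80,30),(90,255,255),40,"rack")
cv2.imwrite("pics/a.png",cv2.resize(im[180:330,190:350],None,fx=4.5,fy=4,interpolation=2)[:600,:])
b=np.hstack([im[180:330,330:400+45],im[250:320,480:540].repeat(1,0) if 0 else np.vstack([im[250:320,480:540],im[280:330,180:240],im[0:30,0:60]])])
cv2.imwrite("pics/b.png",cv2.resize(b,None,fx=4,fy=4,interpolation=2))
E
python3 m.py
```

```text
orange c 412.4 246.0 size 24.4 62.9 ang 80.5
blue c 434.7 -399.6 size 92.7 49.1 ang 11.7
white c 427.9 -66.3 size 65.3 126.4 ang 79.0
bcap c 419.3 68.2 size 37.6 37.5 ang 25.9
rcap c 420.9 -247.7 size 40.9 38.4 ang 88.9
rack c 594.7 -177.2 size 71.7 115.2 ang 5.1
```

View pics/a.png

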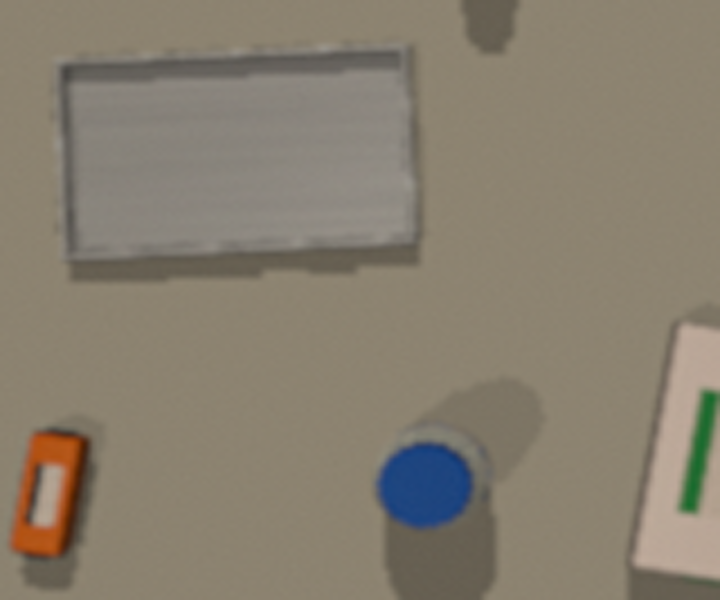

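View pics/b.png

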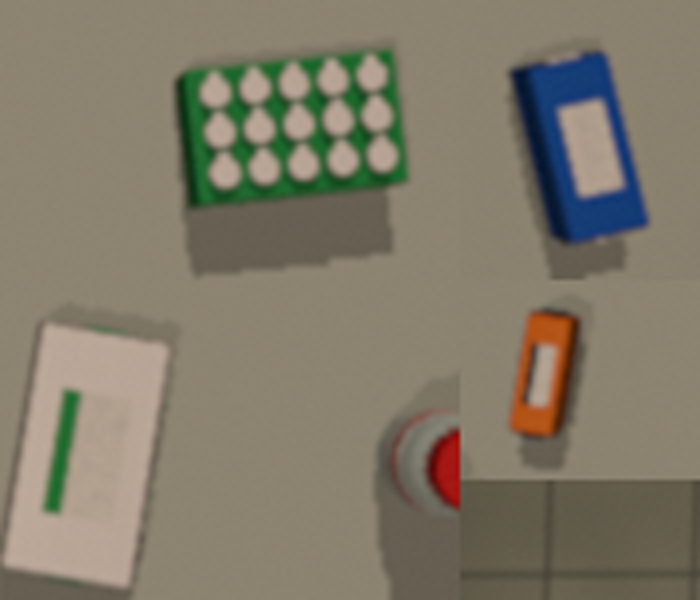

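```bash
cat > t.py <<'E'
from h import *
cal=ctrl.get_calibration("top")
T=[w(cal,(190+x/4.5,180+y/4),14) for x,y in [(58,62),(409,45),(417,243),(68,262)]]
c=np.mean(T,0);d=(T[0]+T[3])-(T[1]+T[2]);print("tray",c,"y-dir deg",np.degrees(np.arctan2(d[1],d[0])),np.hypot(*d)/2)
L=[w(cal,(330+x/4,180+y/4),48) for x,y in [(214,93),(372,75),(383,156),(226,174)]]
c=np.mean(L,0);d=(L[0]+L[3])-(L[1]+L[2]);d/=np.hypot(*d);print("rack",c,np.degrees(np.arctan2(d[1],d[0])),"blue",c+111*d,"red",c-111*d)
im=cv2.imread("pics/top0.png")
def box(c,ang,lx,ly,z,col):
    r=np.radians(ang);u=np.array([np.cos(r),np.sin(r)]);v=np.array([-u[1],u[0]])
    P=[[*(np.array(c)+a*lx/2*u+b*ly/2*v),z] for a,b in((1,1),(1,-1),(-1,-1),(-1,1))]
    cv2.polylines(big,[np.int32((proj(cal,P)+.5-O)*3*16)],True,col,1,cv2.LINE_AA,4)
O=np.array([190,180]);
im=np.hstack([im[180:330,190:390],im[180:330,380:0+540][:, :0]]) if 0 else im[180:340,190:390]
big=cv2.resize(im,None,fx=3,fy=3,interpolation=2)
y=(0,255,255)
tr=np.mean(T,0)
box((412.4,246),-9.5,62,24,26,y);box((427.9,-66.3),-11,128,68,38,y);box((412.4,246),-9.5,62,24,0,y);box((427.9,-66.3),-11,128,68,0,y)
d=(T[0]+T[3])-(T[1]+T[2]);box(tr,np.degrees(np.arctan2(d[1],d[0]))-90,108,168,14,y)
A=big
im=cv2.imread("pics/top0.png");O=np.array([370,180]);big=cv2.resize(im[180:340,370:540],None,fx=3,fy=3,interpolation=2)
box((434.7,-401.8),11.7,94,44,30,y);box((434.7,-401.8),11.7,94,44,0,y)
box(c,np.degrees(np.arctan2(*( (L[0]+L[3])-(L[1]+L[2]))[::-1]))-90,70,110,0,y)
cv2.imwrite("pics/c.png",np.vstack([A[:, :510][0:300] if 0 else A[:, :600][90:480],np.zeros((0,600,3),np.uint8)])) 
cv2.imwrite("pics/d.png",big)
E
python3 t.py
python3 - <<'E'
import cv2,numpy as np
a=cv2.imread("pics/c.png");b=cv2.imread("pics/d.png")
h=max(a.shape[0],b.shape[0]);f=lambda i:cv2.copyMakeBorder(i,0,h-i.shape[0],0,0,0)
cv2.imwrite("pics/e.png",cv2.resize(np.hstack([f(a),f(b)]),None,fx=.72,fy=.72,interpolation=3))
E
```

```text
tray [588.50915173 158.17932153] y-dir deg 92.47318930395194 164.8185350254321
rack [ 594.67619555 -180.2388802 ] 95.66960641932849 blue [583.7102957  -69.78187934] red [ 605.64209541 -290.69588107]
```

View pics/e.png

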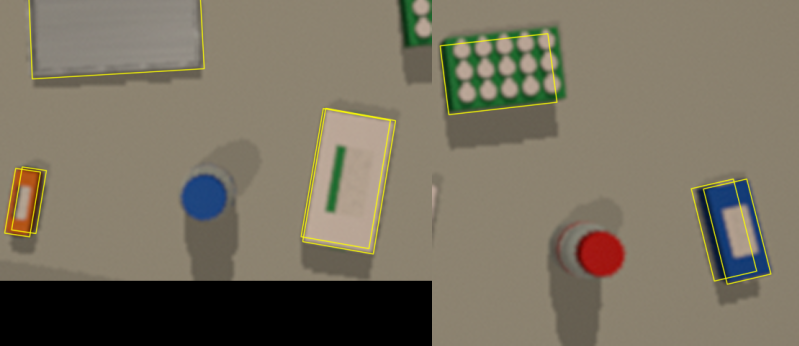

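```bash
cat > p.py <<'E'
import sys
from h import *
# p.py x y z yaw(tool y, deg) n : per-row tool-frame shift and turn in move units, for n equal rows
x,y,z,yaw,n=map(float,sys.argv[1:6]);n=int(n)
s=ctrl.get_state();M=R.from_rotvec(s["ee_rot"])
ty=M.apply([0,1,0]);cur=np.degrees(np.arctan2(ty[1],ty[0]))
da=-((yaw-cur+90)%180-90) if len(sys.argv)<7 else -(yaw-cur)   # tool z down: turn sign flips
print("now",s["ee_pos"].round(1),"yaw",cur.round(2),"tz",M.apply([0,0,1]).round(4),"gap",round(s["finger_gap"],1),"q6",s["q"][5].round(2),"t",s["clock"])
A=sum((M*R.from_rotvec([0,0,np.radians(da)*k/n])).as_matrix() for k in range(n))
sh=np.linalg.solve(A,np.array([x,y,z])-s["ee_pos"])
print("rows",n,"shift",(sh/50).round(3),"turn z",round(da/n/6,3))
E
python3 p.py 428 -66.3 150 79 20; python3 p.py 428 -66.3 150 79 30
```

```text
now [207.2 615.5 213.5] yaw 71.39 tz [-7.0e-04 -1.7e-03 -1.0e+00] gap 95.1 q6 -0.08 t 0.1
rows 20 shift [-0.39  -0.602  0.065] turn z -0.063
now [207.2 615.5 213.5] yaw 71.39 tz [-7.0e-04 -1.7e-03 -1.0e+00] gap 95.1 q6 -0.08 t 0.1
rows 30 shift [-0.26  -0.401  0.043] turn z -0.042
```

Call:
{"op": "servo_tool", "data": {"moves": [[[-0.39,-0.6,0.06],[0,0,-0.06],95],[[-0.39,-0.6,0.06],[0,0,-0.06],95],[[-0.39,-0.6,0.06],[0,0,-0.06],95],[[-0.39,-0.6,0.06],[0,0,-0.06],95],[[-0.39,-0.6,0.06],[0,0,-0.06],95],[[-0.39,-0.6,0.06],[0,0,-0.06],95],[[-0.39,-0.6,0.06],[0,0,-0.06],95],[[-0.39,-0.6,0.06],[0,0,-0.06],95],[[-0.39,-0.6,0.06],[0,0,-0.06],95],[[-0.39,-0.6,0.06],[0,0,-0.06],95]]}}

```text
clock: 1.1
ee_pos: [306.1, 270.7, 184.1]
ee_rot: [-0.409, -3.115, 0.001]
ft_force: [0.3, -0.4, 0.1]
finger_gap: 95.0
finger_force: 0.0
```

Call:
{"op": "servo_tool", "data": {"moves": [[[-0.39,-0.6,0.06],[0,0,-0.06],95],[[-0.39,-0.6,0.06],[0,0,-0.06],95],[[-0.39,-0.6,0.06],[0,0,-0.06],95],[[-0.39,-0.6,0.06],[0,0,-0.06],95],[[-0.39,-0.6,0.06],[0,0,-0.06],95],[[-0.39,-0.6,0.06],[0,0,-0.06],95],[[-0.39,-0.6,0.06],[0,0,-0.06],95],[[-0.39,-0.6,0.06],[0,0,-0.06],95],[[0,0,0],[0,0,0],95],[[0,0,0],[0,0,0],95]]}}

```text
clock: 2.1
ee_pos: [400.4, 1.7, 160.2]
ee_rot: [-0.335, -3.122, -0.001]
ft_force: [0.4, -0.8, 0.3]
finger_gap: 94.8
finger_force: 0.0
```

```bash
python3 p.py 428 -66.3 100 79 3; python3 - <<'E'
from h import *
cv2.imwrite("pics/w1.png",ctrl.snapshot("wrist"))
E
```

```text
now [400.4   1.7 160.2] yaw 77.75 tz [-1.3e-03  6.0e-04 -1.0e+00] gap 94.8 q6 -1.49 t 2.1
rows 3 shift [-0.274 -0.406  0.401] turn z -0.069
```

View pics/w1.png

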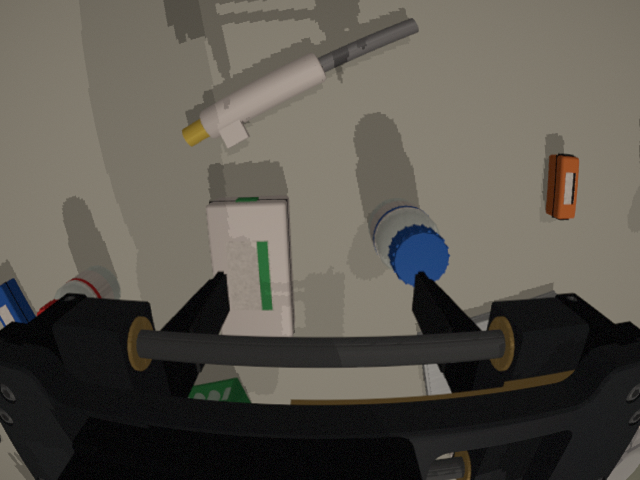

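Call:
{"op": "servo_tool", "data": {"moves": [[[-0.27,-0.41,0.2],[0,0,-0.07],95],[[-0.27,-0.41,0.2],[0,0,-0.07],95],[[-0.27,-0.41,0.2],[0,0,-0.07],95],[[0,0,0],[0,0,0],95],[[0,0,0],[0,0,0],95],[[0,0,0],[0,0,0],95]]}}

```text
clock: 2.75
ee_pos: [427.9, -65.2, 131.1]
ee_rot: [0.295, 3.127, 0.0]
ft_force: [0.2, 1.1, -0.1]
finger_gap: 95.1
finger_force: 0.0
```

```bash
python3 p.py 428 -66.3 14 79 4
```

```text
now [427.9 -65.2 131.1] yaw 79.22 tz [ 6.e-04  2.e-04 -1.e+00] gap 95.1 q6 -1.66 t 2.75
rows 4 shift [-0.001 -0.005  0.585] turn z 0.009
```

Servo is accurate. Descend, grip, lift.

Call:
{"op": "servo_tool", "data": {"moves": [[[0,-0.02,0.6],[0,0,0.04],95],[[0,0,0.6],[0,0,0],95],[[0,0,0.6],[0,0,0],95],[[0,0,0.54],[0,0,0],95],[[0,0,0],[0,0,0],95],[[0,0,0],[0,0,0],60],[[0,0,0],[0,0,0],60],[[0,0,0],[0,0,0],60],[[0,0,0],[0,0,0],60],[[0,0,0],[0,0,0],60]], "newtons": 20}}

```text
clock: 3.75
ee_pos: [428.9, -67.6, 15.1]
ee_rot: [0.304, 3.124, -0.0]
ft_force: [-1.1, 1.5, 5.9]
finger_gap: 67.8
finger_force: 20.0
```

Call:
{"op": "servo_tool", "data": {"moves": [[[0,0,0],[0,0,0],60],[[0,0,0],[0,0,0],60],[[0,0,0],[0,0,0],60],[[0,0,-0.3],[0,0,0],60],[[0,0,-0.6],[0,0,0],60],[[0,0,-0.6],[0,0,0],60],[[0,0,-0.6],[0,0,0],60],[[0,0,-0.6],[0,0,0],60],[[0,0,0],[0,0,0],60],[[0,0,0],[0,0,0],60]]}}

```text
clock: 4.75
ee_pos: [427.6, -67.5, 148.3]
ee_rot: [0.304, 3.127, -0.0]
ft_force: [0.1, -1.1, -2.2]
finger_gap: 68.1
finger_force: 20.0
```

```bash
python3 p.py 588.5 158.2 135 2.5 18
```

```text
now [427.6 -67.5 148.3] yaw 78.88 tz [ 3.e-04 -2.e-04 -1.e+00] gap 68.1 q6 -1.66 t 4.75
rows 18 shift [0.067 0.325 0.015] turn z 0.707
```

Call:
{"op": "servo_tool", "data": {"moves": [[[0.07,0.32,0],[0,0,0.7],60],[[0.07,0.32,0],[0,0,0.7],60],[[0.07,0.32,0],[0,0,0.7],60],[[0.07,0.32,0],[0,0,0.7],60],[[0.07,0.32,0],[0,0,0.7],60],[[0.07,0.32,0],[0,0,0.7],60],[[0.07,0.32,0],[0,0,0.7],60],[[0.07,0.32,0],[0,0,0.7],60],[[0.07,0.32,0],[0,0,0.7],60],[[0.07,0.32,0],[0,0,0.7],60]]}}

```text
clock: 5.75
ee_pos: [474.7, 85.7, 145.4]
ee_rot: [-1.406, -2.804, 0.004]
ft_force: [-0.0, -0.3, -1.2]
finger_gap: 68.0
finger_force: 20.0
```

Call:
{"op": "servo_tool", "data": {"moves": [[[0.07,0.32,0],[0,0,0.7],60],[[0.07,0.32,0],[0,0,0.7],60],[[0.07,0.32,0],[0,0,0.7],60],[[0.07,0.32,0],[0,0,0.7],60],[[0.07,0.32,0],[0,0,0.7],60],[[0.07,0.32,0],[0,0,0.7],60],[[0.07,0.32,0],[0,0,0.7],60],[[0.07,0.32,0],[0,0,0.7],60],[[0,0,0],[0,0,0],60],[[0,0,0],[0,0,0],60]]}}

```text
clock: 6.75
ee_pos: [581.2, 158.0, 145.9]
ee_rot: [-2.153, -2.284, 0.006]
ft_force: [-0.6, -0.1, -2.2]
finger_gap: 67.8
finger_force: 20.0
```

```bash
python3 p.py 588.5 158.2 60 2.5 4
```

```text
now [581.2 158.  145.9] yaw 3.37 tz [-0.0047 -0.001  -1.    ] gap 67.8 q6 0.12 t 6.75
rows 4 shift [-0.001  0.039  0.429] turn z 0.036
```

Call:
{"op": "servo_tool", "data": {"moves": [[[0,0.04,0.43],[0,0,0.04],60],[[0,0.04,0.43],[0,0,0.04],60],[[0,0.04,0.43],[0,0,0.04],60],[[0,0.04,0.43],[0,0,0.04],60],[[0,0,0.3],[0,0,0],60],[[0,0,0],[0,0,0],60],[[0,0,0],[0,0,0],60],[[0,0,0],[0,0,0],60]]}}

```text
clock: 7.55
ee_pos: [591.6, 158.9, 49.1]
ee_rot: [2.175, 2.265, 0.003]
ft_force: [-0.2, -0.2, -1.1]
finger_gap: 67.9
finger_force: 20.0
```

```bash
python3 p.py 588.5 158.2 20 2.5 4;python3 - <<'E'
from h import *
cv2.imwrite("pics/w2.png",ctrl.snapshot("wrist"))
E
```

```text
now [591.6 158.9  49.1] yaw 2.34 tz [ 2.3e-03  4.0e-04 -1.0e+00] gap 67.9 q6 0.13 t 7.55
rows 4 shift [-0.003 -0.016  0.146] turn z -0.007
```

View pics/w2.png

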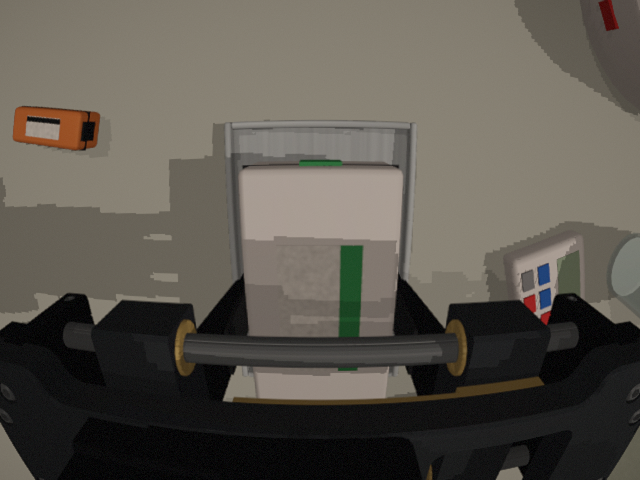

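Case is well centred and square over the tray. Lower and release.

Call:
{"op": "servo_tool", "data": {"moves": [[[0,-0.02,0.15],[0,0,0],60],[[0,-0.02,0.15],[0,0,0],60],[[0,-0.01,0.15],[0,0,0],60],[[0,-0.01,0.14],[0,0,0],60],[[0,0,0],[0,0,0],60],[[0,0,0],[0,0,0],60],[[0,0,0],[0,0,0],60]]}}

```text
clock: 8.3
ee_pos: [587.7, 158.7, 18.0]
ee_rot: [-2.176, -2.266, 0.0]
ft_force: [-1.4, 0.2, 0.5]
finger_gap: 67.6
finger_force: 20.0
```

Call:
{"op": "servo_tool", "data": {"moves": [[[0,0,0],[0,0,0],75],[[0,0,0],[0,0,0],90],[[0,0,0],[0,0,0],90],[[0,0,0],[0,0,0],90],[[0,0,-0.4],[0,0,0],90],[[0,0,-0.6],[0,0,0],90],[[0,0,-0.8],[0,0,0],90],[[0,0,-0.8],[0,0,0],95],[[0,0,0],[0,0,0],95],[[0,0,0],[0,0,0],95]]}}

```text
clock: 9.3
ee_pos: [588.7, 158.8, 149.8]
ee_rot: [2.175, 2.265, 0.004]
ft_force: [-0.7, 0.4, -0.5]
finger_gap: 94.9
finger_force: 0.0
```

```bash
python3 p.py 434.7 -401.8 130 -78.3 20 x;python3 p.py 434.7 -401.8 130 101.7 20 x
```

```text
now [588.7 158.8 149.8] yaw 2.33 tz [ 3.2e-03  5.0e-04 -1.0e+00] gap 94.9 q6 0.13 t 9.3
rows 20 shift [-0.592  0.223  0.019] turn z 0.672
now [588.7 158.8 149.8] yaw 2.33 tz [ 3.2e-03  5.0e-04 -1.0e+00] gap 94.9 q6 0.13 t 9.3
rows 20 shift [-0.281 -0.599  0.019] turn z -0.828
```

Call:
{"op": "servo_tool", "data": {"moves": [[[-0.59,0.22,0.02],[0,0,0.67],95],[[-0.59,0.22,0.02],[0,0,0.67],95],[[-0.59,0.22,0.02],[0,0,0.67],95],[[-0.59,0.22,0.02],[0,0,0.67],95],[[-0.59,0.22,0.02],[0,0,0.67],95],[[-0.59,0.22,0.02],[0,0,0.67],95],[[-0.59,0.22,0.02],[0,0,0.67],95],[[-0.59,0.22,0.02],[0,0,0.67],95],[[-0.59,0.22,0.02],[0,0,0.67],95],[[-0.59,0.22,0.02],[0,0,0.67],95]]}}

```text
clock: 10.3
ee_pos: [611.5, -149.6, 135.4]
ee_rot: [-2.822, -1.375, 0.005]
ft_force: [-0.4, -0.5, -0.0]
finger_gap: 94.6
finger_force: 0.0
```

Call:
{"op": "servo_tool", "data": {"moves": [[[-0.59,0.22,0.02],[0,0,0.67],95],[[-0.59,0.22,0.02],[0,0,0.67],95],[[-0.59,0.22,0.02],[0,0,0.67],95],[[-0.59,0.22,0.02],[0,0,0.67],95],[[-0.59,0.22,0.02],[0,0,0.67],95],[[-0.59,0.22,0.02],[0,0,0.67],95],[[-0.59,0.22,0.02],[0,0,0.67],95],[[-0.59,0.22,0.02],[0,0,0.67],95],[[0,0,0],[0,0,0],95],[[0,0,0],[0,0,0],95]]}}

```text
clock: 11.3
ee_pos: [482.0, -360.3, 128.2]
ee_rot: [-3.091, -0.543, 0.003]
ft_force: [0.0, 0.8, 0.3]
finger_gap: 95.3
finger_force: 0.0
```

```bash
python3 p.py 434.7 -401.8 70 -78.3 4; python3 - <<'E'
from h import *
cv2.imwrite("pics/top1.png",ctrl.snapshot("top"))
E
```

```text
now [ 482.  -360.3  128.2] yaw -70.08 tz [-0.0021  0.0025 -1.    ] gap 95.3 q6 0.49 t 11.3
rows 4 shift [-0.286  0.131  0.291] turn z 0.343
```

Call:
{"op": "servo_tool", "data": {"moves": [[[-0.29,0.13,0.15],[0,0,0.34],95],[[-0.29,0.13,0.15],[0,0,0.34],95],[[-0.29,0.13,0.15],[0,0,0.34],95],[[-0.29,0.13,0.15],[0,0,0.34],95],[[0,0,0],[0,0,0],95],[[0,0,0],[0,0,0],95],[[0,0,0],[0,0,0],95]]}}

```text
clock: 12.05
ee_pos: [435.6, -402.6, 100.6]
ee_rot: [3.124, 0.323, 0.001]
ft_force: [0.9, -0.0, 0.3]
finger_gap: 94.8
finger_force: 0.0
```

```bash
python3 p.py 434.7 -401.8 6 -78.3 4; python3 - <<'E'
from h import *
cv2.imwrite("pics/w3.png",ctrl.snapshot("wrist"))
im=cv2.imread("pics/top1.png"); hsv=cv2.cvtColor(im,cv2.COLOR_BGR2HSV);cal=ctrl.get_calibration("top")
m=cv2.inRange(hsv[185:252,195:292],(0,8,140),(25,90,255));m=cv2.morphologyEx(m,cv2.MORPH_CLOSE,np.ones((9,9)))
c=max(cv2.findContours(m,cv2.RETR_EXTERNAL,cv2.CHAIN_APPROX_NONE)[0],key=cv2.contourArea)[:,0]+[195,185]
print(cv2.minAreaRect(np.array([w(cal,p,42) for p in c],np.float32)))
cv2.imwrite("pics/f.png",cv2.resize(im[185:252,195:292],None,fx=6,fy=6,interpolation=2))
E
```

```text
now [ 435.6 -402.6  100.6] yaw -78.19 tz [ 7.e-04 -4.e-04 -1.e+00] gap 94.8 q6 0.53 t 12.05
rows 4 shift [-0.004 -0.005  0.473] turn z 0.005
((586.197998046875, 154.29574584960938), (198.5057373046875, 137.10769653320312), 89.23054504394531)
```

View pics/f.png

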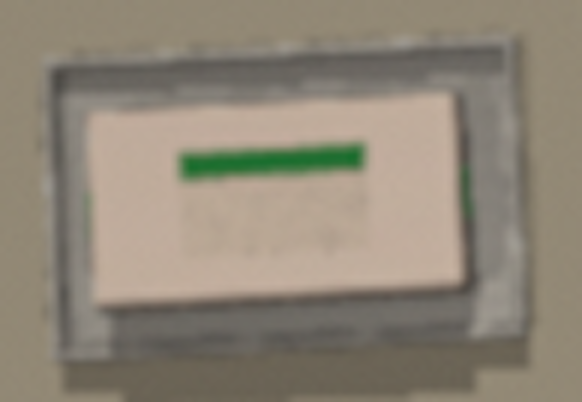

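White case sits in the tray: top corners (90,112),(458,94),(467,286),(100,303) in the crop. Now grip the blue case.

Call:
{"op": "servo_tool", "data": {"moves": [[[0,0,0.47],[0,0,0],95],[[0,0,0.47],[0,0,0],95],[[0,0,0.47],[0,0,0],95],[[0,0,0.47],[0,0,0],95],[[0,0,0],[0,0,0],95],[[0,0,0],[0,0,0],35],[[0,0,0],[0,0,0],35],[[0,0,0],[0,0,0],35],[[0,0,0],[0,0,0],35],[[0,0,0],[0,0,0],35]], "newtons": 15}}

```text
clock: 13.1
ee_pos: [435.6, -402.9, 7.0]
ee_rot: [3.124, 0.323, 0.001]
ft_force: [-0.2, 0.0, 0.7]
finger_gap: 60.6
finger_force: 0.0
```

Call:
{"op": "servo_tool", "data": {"moves": [[[0,0,0],[0,0,0],35],[[0,0,0],[0,0,0],35],[[0,0,0],[0,0,0],35],[[0,0,-0.3],[0,0,0],35],[[0,0,-0.6],[0,0,0],35],[[0,0,-0.7],[0,0,0],35],[[0,0,-0.7],[0,0,0],35],[[0,0,-0.7],[0,0,0],35],[[0,0,0],[0,0,0],35],[[0,0,0],[0,0,0],35]]}}

```text
clock: 14.1
ee_pos: [435.6, -402.8, 157.7]
ee_rot: [3.123, 0.323, 0.002]
ft_force: [0.3, 0.4, -2.2]
finger_gap: 44.1
finger_force: 15.0
```

```bash
python3 - <<'E'
from h import *
cal=ctrl.get_calibration("top")
def fit(P,z):
    T=[w(cal,(195+x/6-.42,185+y/6-.42),z) for x,y in P]
    d=(T[0]+T[3])-(T[1]+T[2]);print(np.mean(T,0),np.degrees(np.arctan2(d[1],d[0])),np.hypot(*d)/2)
fit([(90,112),(458,94),(467,286),(100,303)],42)
fit([(46,64),(518,40),(525,334),(60,357)],14)
E
python3 p.py 588.5 158.5 150 2.5 22
```

```text
[586.75150643 157.92442009] 91.8862841155907 125.9530876407638
[589.67795552 159.09358384] 92.03350912657295 165.41972926906652
now [ 435.6 -402.8  157.7] yaw -78.19 tz [ 0.0017 -0.0018 -1.    ] gap 44.1 q6 0.53 t 14.1
rows 22 shift [ 0.524 -0.238  0.006] turn z -0.611
```

Call:
{"op": "servo_tool", "data": {"moves": [[[0.52,-0.24,0],[0,0,-0.61],35],[[0.52,-0.24,0],[0,0,-0.61],35],[[0.52,-0.24,0],[0,0,-0.61],35],[[0.52,-0.24,0],[0,0,-0.61],35],[[0.52,-0.24,0],[0,0,-0.61],35],[[0.52,-0.24,0],[0,0,-0.61],35],[[0.52,-0.24,0],[0,0,-0.61],35],[[0.52,-0.24,0],[0,0,-0.61],35],[[0.52,-0.24,0],[0,0,-0.61],35],[[0.52,-0.24,0],[0,0,-0.61],35]]}}

```text
clock: 15.1
ee_pos: [603.4, -175.8, 153.3]
ee_rot: [-2.861, -1.29, 0.005]
ft_force: [-0.1, -0.1, -0.7]
finger_gap: 44.1
finger_force: 15.0
```

Call:
{"op": "servo_tool", "data": {"moves": [[[0.52,-0.24,0],[0,0,-0.61],35],[[0.52,-0.24,0],[0,0,-0.61],35],[[0.52,-0.24,0],[0,0,-0.61],35],[[0.52,-0.24,0],[0,0,-0.61],35],[[0.52,-0.24,0],[0,0,-0.61],35],[[0.52,-0.24,0],[0,0,-0.61],35],[[0.52,-0.24,0],[0,0,-0.61],35],[[0.52,-0.24,0],[0,0,-0.61],35],[[0.52,-0.24,0],[0,0,-0.61],35],[[0.52,-0.24,0],[0,0,-0.61],35]]}}

```text
clock: 16.1
ee_pos: [604.3, 105.1, 153.3]
ee_rot: [-2.311, -2.124, 0.006]
ft_force: [0.6, 1.0, -0.9]
finger_gap: 43.8
finger_force: 15.0
```

Call:
{"op": "servo_tool", "data": {"moves": [[[0,0,0],[0,0,0],35],[[0,0,0],[0,0,0],35]]}}

```text
clock: 16.3
ee_pos: [604.8, 104.3, 154.1]
ee_rot: [-2.314, -2.122, 0.005]
ft_force: [-0.0, 0.1, 0.5]
finger_gap: 44.0
finger_force: 15.0
```

```bash
python3 p.py 587.5 158.5 100 2.2 5
```

```text
now [604.8 104.3 154.1] yaw -4.95 tz [-3.4e-03 -7.0e-04 -1.0e+00] gap 44.0 q6 0.17 t 16.3
rows 5 shift [ 0.214 -0.077  0.216] turn z -0.238
```

Call:
{"op": "servo_tool", "data": {"moves": [[[0.21,-0.08,0.1],[0,0,-0.24],35],[[0.21,-0.08,0.1],[0,0,-0.24],35],[[0.21,-0.08,0.2],[0,0,-0.24],35],[[0.21,-0.08,0.3],[0,0,-0.24],35],[[0.21,-0.08,0.3],[0,0,-0.24],35],[[0,0,0.5],[0,0,0],35],[[0,0,0],[0,0,0],35],[[0,0,0],[0,0,0],35],[[0,0,0],[0,0,0],35]]}}

```text
clock: 17.2
ee_pos: [588.8, 157.5, 82.1]
ee_rot: [2.177, 2.264, 0.002]
ft_force: [-0.1, -1.3, -0.6]
finger_gap: 44.1
finger_force: 15.0
```

```bash
python3 p.py 587.5 158.5 49.5 2.2 4;python3 - <<'E'
from h import *
cv2.imwrite("pics/w4.png",ctrl.snapshot("wrist"))
E
```

```text
now [588.8 157.5  82.1] yaw 2.22 tz [ 1.5e-03  3.0e-04 -1.0e+00] gap 44.1 q6 0.13 t 17.2
rows 4 shift [ 0.005 -0.007  0.163] turn z 0.001
```

View pics/w4.png

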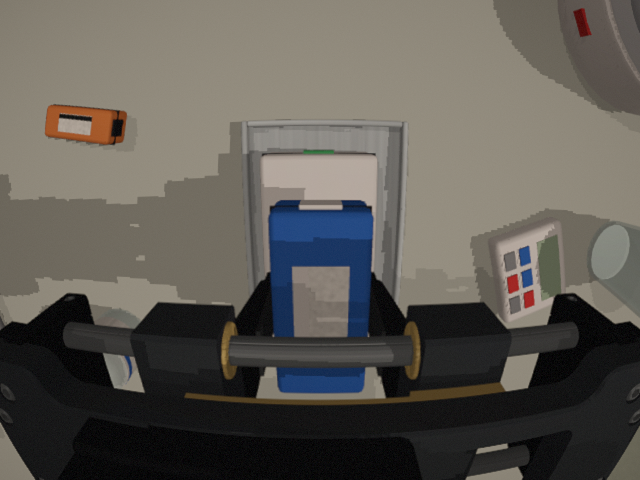

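Blue (cols 271–372) is centred over white (262–377). Lower and release.

Call:
{"op": "servo_tool", "data": {"moves": [[[0.01,-0.01,0.16],[0,0,0],35],[[0.01,-0.01,0.16],[0,0,0],35],[[0,-0.01,0.16],[0,0,0],35],[[0,0,0.12],[0,0,0],35],[[0,0,0.06],[0,0,0],35],[[0,0,0],[0,0,0],35],[[0,0,0],[0,0,0],35],[[0,0,0],[0,0,0],35]]}}

```text
clock: 18.05
ee_pos: [586.5, 158.2, 48.3]
ee_rot: [-2.178, -2.264, 0.0]
ft_force: [-1.6, -0.9, 3.2]
finger_gap: 44.2
finger_force: 15.0
```

Call:
{"op": "servo_tool", "data": {"moves": [[[0,0,0],[0,0,0],50],[[0,0,0],[0,0,0],80],[[0,0,0],[0,0,0],80],[[0,0,0],[0,0,0],80],[[0,0,-0.4],[0,0,0],80],[[0,0,-0.6],[0,0,0],80],[[0,0,-0.7],[0,0,0],80],[[0,0,-0.5],[0,0,0],80],[[0,0,0],[0,0,0],80],[[0,0,0],[0,0,0],80]]}}

```text
clock: 19.05
ee_pos: [586.7, 158.2, 158.4]
ee_rot: [2.178, 2.263, 0.001]
ft_force: [-0.2, 0.1, 0.2]
finger_gap: 79.8
finger_force: 0.0
```

```bash
python3 p.py 412.4 246 110 80.5 16
```

```text
now [586.7 158.2 158.4] yaw 2.21 tz [ 1.e-03  2.e-04 -1.e+00] gap 79.8 q6 0.14 t 19.05
rows 16 shift [ 0.24  -0.109  0.06 ] turn z -0.816
```

Call:
{"op": "servo_tool", "data": {"moves": [[[0.24,-0.11,0.05],[0,0,-0.8],80],[[0.24,-0.11,0.05],[0,0,-0.8],80],[[0.24,-0.11,0.05],[0,0,-0.8],80],[[0.24,-0.11,0.05],[0,0,-0.8],80],[[0.24,-0.11,0.05],[0,0,-0.8],80],[[0.24,-0.11,0.05],[0,0,-0.8],80],[[0.24,-0.11,0.05],[0,0,-0.8],80],[[0.24,-0.11,0.05],[0,0,-0.8],80],[[0.24,-0.11,0.05],[0,0,-0.8],80],[[0.24,-0.11,0.05],[0,0,-0.8],80]]}}

```text
clock: 20.05
ee_pos: [488.7, 243.0, 130.3]
ee_rot: [-1.063, -2.953, 0.004]
ft_force: [0.4, 0.6, -0.2]
finger_gap: 79.8
finger_force: 0.0
```

Call:
{"op": "servo_tool", "data": {"moves": [[[0.24,-0.11,0.05],[0,0,-0.8],80],[[0.24,-0.11,0.05],[0,0,-0.8],80],[[0.24,-0.11,0.05],[0,0,-0.8],80],[[0.24,-0.11,0.05],[0,0,-0.8],80],[[0.24,-0.11,0.05],[0,0,-0.8],80],[[0.24,-0.11,0.05],[0,0,-0.8],80],[[0,0,0],[0,0,0],80],[[0,0,0],[0,0,0],80],[[0,0,0],[0,0,0],80]]}}

```text
clock: 20.95
ee_pos: [412.6, 247.6, 117.7]
ee_rot: [-0.303, -3.126, 0.001]
ft_force: [-0.5, -0.2, -0.3]
finger_gap: 80.0
finger_force: 0.0
```

```bash
python3 p.py 412.4 246 50 80.5 4; python3 - <<'E'
from h import *
cal=ctrl.get_calibration("wrist");im=ctrl.snapshot("wrist")
cv2.imwrite("pics/w5.png",im)
cal2=ctrl.get_calibration("top");im=ctrl.snapshot("top");cv2.imwrite("pics/top2.png",im)
hsv=cv2.cvtColor(im,cv2.COLOR_BGR2HSV)
m=cv2.inRange(hsv[180:255,195:292],(100,120,60),(130,255,255));m=cv2.morphologyEx(m,cv2.MORPH_CLOSE,np.ones((11,11)))
c=max(cv2.findContours(m,cv2.RETR_EXTERNAL,cv2.CHAIN_APPROX_NONE)[0],key=cv2.contourArea)[:,0]+[195,180]
print(cv2.minAreaRect(np.array([w(cal2,p,72) for p in c],np.float32)))
cv2.imwrite("pics/g.png",cv2.resize(im[180:255,195:292],None,fx=6,fy=6,interpolation=2))
E
```

```text
now [412.6 247.6 117.7] yaw 78.94 tz [-5.e-04 -3.e-04 -1.e+00] gap 80.0 q6 -0.95 t 20.95
rows 4 shift [-0.    -0.008  0.338] turn z -0.065
((584.4513549804688, 157.5264892578125), (42.235538482666016, 90.80525207519531), 2.0600969791412354)
```

View pics/g.png

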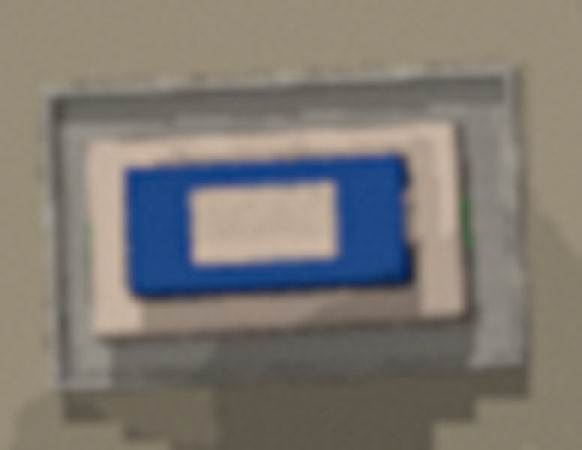

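Call:
{"op": "servo_tool", "data": {"moves": [[[0,-0.02,0.56],[0,0,-0.13],80],[[0,-0.01,0.56],[0,0,-0.13],80],[[0,0,0.56],[0,0,0],80],[[0,0,0.56],[0,0,0],80],[[0,0,0],[0,0,0],80],[[0,0,0],[0,0,0],15],[[0,0,0],[0,0,0],15],[[0,0,0],[0,0,0],15],[[0,0,0],[0,0,0],15],[[0,0,0],[0,0,0],15]], "newtons": 12}}

```text
clock: 22.05
ee_pos: [412.7, 246.4, 7.0]
ee_rot: [0.258, 3.13, 0.001]
ft_force: [-0.4, -0.0, -0.3]
finger_gap: 45.5
finger_force: 0.0
```

Call:
{"op": "servo_tool", "data": {"moves": [[[0,0,0],[0,0,0],15],[[0,0,0],[0,0,0],15],[[0,0,0],[0,0,0],15],[[0,0,0],[0,0,0],15],[[0,0,-0.3],[0,0,0],15],[[0,0,-0.6],[0,0,0],15],[[0,0,-0.7],[0,0,0],15],[[0,0,-0.7],[0,0,0],15],[[0,0,-0.7],[0,0,0],15],[[0,0,0],[0,0,0],15]]}}

```text
clock: 23.05
ee_pos: [415.3, 247.6, 162.1]
ee_rot: [0.257, 3.122, 0.008]
ft_force: [1.1, -0.6, 0.1]
finger_gap: 24.0
finger_force: 12.0
```

```bash
python3 p.py 586 158 140 2.1 16
```

```text
now [415.3 247.6 162.1] yaw 80.57 tz [ 0.0097  0.0044 -0.9999] gap 24.0 q6 -0.98 t 23.05
rows 16 shift [-0.247  0.083  0.029] turn z 0.817
```

Call:
{"op": "servo_tool", "data": {"moves": [[[-0.25,0.08,0.02],[0,0,0.82],15],[[-0.25,0.08,0.02],[0,0,0.82],15],[[-0.25,0.08,0.02],[0,0,0.82],15],[[-0.25,0.08,0.02],[0,0,0.82],15],[[-0.25,0.08,0.02],[0,0,0.82],15],[[-0.25,0.08,0.02],[0,0,0.82],15],[[-0.25,0.08,0.02],[0,0,0.82],15],[[-0.25,0.08,0.02],[0,0,0.82],15],[[-0.25,0.08,0.02],[0,0,0.82],15],[[-0.25,0.08,0.02],[0,0,0.82],15]]}}

```text
clock: 24.05
ee_pos: [535.4, 215.3, 144.4]
ee_rot: [-1.542, -2.735, 0.003]
ft_force: [0.4, 0.0, -1.8]
finger_gap: 24.0
finger_force: 12.0
```

Call:
{"op": "servo_tool", "data": {"moves": [[[-0.25,0.08,0.02],[0,0,0.82],15],[[-0.25,0.08,0.02],[0,0,0.82],15],[[-0.25,0.08,0.02],[0,0,0.82],15],[[-0.25,0.08,0.02],[0,0,0.82],15],[[-0.25,0.08,0.02],[0,0,0.82],15],[[-0.25,0.08,0.02],[0,0,0.82],15],[[0,0,0],[0,0,0],15],[[0,0,0],[0,0,0],15],[[0,0,0],[0,0,0],15]]}}

```text
clock: 24.95
ee_pos: [581.8, 153.8, 139.6]
ee_rot: [-2.183, -2.258, 0.001]
ft_force: [0.6, 0.6, -0.2]
finger_gap: 24.0
finger_force: 12.0
```

```bash
python3 p.py 586 158 100 2.1 4
```

```text
now [581.8 153.8 139.6] yaw 1.94 tz [-1.e-03  1.e-04 -1.e+00] gap 24.0 q6 0.14 t 24.95
rows 4 shift [0.02  0.022 0.198] turn z -0.007
```

Call:
{"op": "servo_tool", "data": {"moves": [[[0.02,0.02,0.22],[0,0,-0.01],15],[[0.02,0.02,0.22],[0,0,-0.01],15],[[0.02,0.02,0.22],[0,0,-0.01],15],[[0.02,0.02,0.22],[0,0,0],15],[[0,0,0],[0,0,0],15],[[0,0,0],[0,0,0],15],[[0,0,0],[0,0,0],15],[[0,0,0],[0,0,0],15]]}}

```text
clock: 25.75
ee_pos: [586.8, 157.5, 97.0]
ee_rot: [2.181, 2.26, 0.002]
ft_force: [0.3, 0.3, -0.4]
finger_gap: 23.8
finger_force: 12.0
```

```bash
python3 p.py 586 158 79 2.1 3;python3 - <<'E'
from h import *
cv2.imwrite("pics/w6.png",ctrl.snapshot("wrist"))
E
```

```text
now [586.8 157.5  97. ] yaw 2.03 tz [ 1.4e-03  2.0e-04 -1.0e+00] gap 23.8 q6 0.14 t 25.75
rows 3 shift [ 0.003 -0.005  0.12 ] turn z -0.004
```

View pics/w6.png

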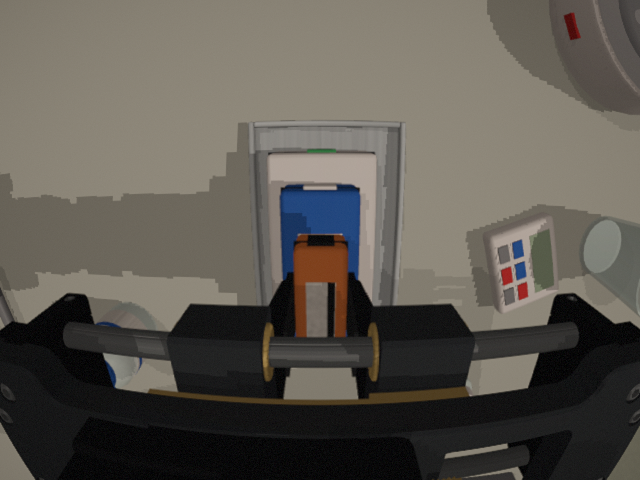

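Orange (cols 294–348) is centred over blue (281–359), square. Lower and release.

Call:
{"op": "servo_tool", "data": {"moves": [[[0,-0.01,0.12],[0,0,0],15],[[0,0,0.12],[0,0,0],15],[[0,0,0.1],[0,0,0],15],[[0,0,0.05],[0,0,0],15],[[0,0,0],[0,0,0],15],[[0,0,0],[0,0,0],15],[[0,0,0],[0,0,0],15]]}}

```text
clock: 26.5
ee_pos: [585.8, 157.5, 77.8]
ee_rot: [-2.182, -2.26, 0.0]
ft_force: [-3.2, -1.1, 6.8]
finger_gap: 24.0
finger_force: 12.0
```

Call:
{"op": "servo_tool", "data": {"moves": [[[0,0,0],[0,0,0],30],[[0,0,0],[0,0,0],60],[[0,0,0],[0,0,0],60],[[0,0,0],[0,0,0],60],[[0,0,-0.3],[0,0,0],60],[[0,0,-0.5],[0,0,0],60],[[0,0,-0.6],[0,0,0],60],[[0,0,-0.5],[0,0,0],70],[[0,0,0],[0,0,0],70],[[0,0,0],[0,0,0],70]]}}

```text
clock: 27.5
ee_pos: [586.1, 157.5, 172.8]
ee_rot: [2.181, 2.26, 0.002]
ft_force: [0.5, 0.4, -0.2]
finger_gap: 69.6
finger_force: 0.0
```

```bash
python3 p.py 420 70 165 2 8; python3 p.py 420 70 165 10 8
```

```text
now [586.1 157.5 172.8] yaw 2.03 tz [ 1.9e-03  3.0e-04 -1.0e+00] gap 69.6 q6 0.14 t 27.5
rows 8 shift [-0.204 -0.423  0.019] turn z 0.001
now [586.1 157.5 172.8] yaw 2.03 tz [ 1.9e-03  3.0e-04 -1.0e+00] gap 69.6 q6 0.14 t 27.5
rows 8 shift [-0.178 -0.435  0.019] turn z -0.166
```

Call:
{"op": "servo_tool", "data": {"moves": [[[-0.2,-0.42,0.02],[0,0,0],80],[[-0.2,-0.42,0.02],[0,0,0],80],[[-0.2,-0.42,0.02],[0,0,0],80],[[-0.2,-0.42,0.02],[0,0,0],80],[[-0.2,-0.42,0.02],[0,0,0],80],[[-0.2,-0.42,0.02],[0,0,0],80],[[-0.2,-0.42,0.02],[0,0,0],80],[[-0.2,-0.42,0.02],[0,0,0],80],[[0,0,0],[0,0,0],80],[[0,0,0],[0,0,0],80]]}}

```text
clock: 28.5
ee_pos: [420.3, 71.6, 162.7]
ee_rot: [-2.182, -2.259, 0.001]
ft_force: [0.5, -0.6, 0.6]
finger_gap: 80.0
finger_force: 0.0
```

```bash
python3 p.py 419.3 68.2 77 2 4; python3 - <<'E'
from h import *
cal=ctrl.get_calibration("top");im=ctrl.snapshot("top");cv2.imwrite("pics/top3.png",im)
cv2.imwrite("pics/w7.png",ctrl.snapshot("wrist"))
cv2.imwrite("pics/i.png",cv2.resize(im[165:255,195:292],None,fx=6,fy=6,interpolation=2))
E
```

```text
now [420.3  71.6 162.7] yaw 2.0 tz [-1.e-03  2.e-04 -1.e+00] gap 80.0 q6 0.01 t 28.5
rows 4 shift [-0.017 -0.005  0.428] turn z 0.0
```

View pics/i.png

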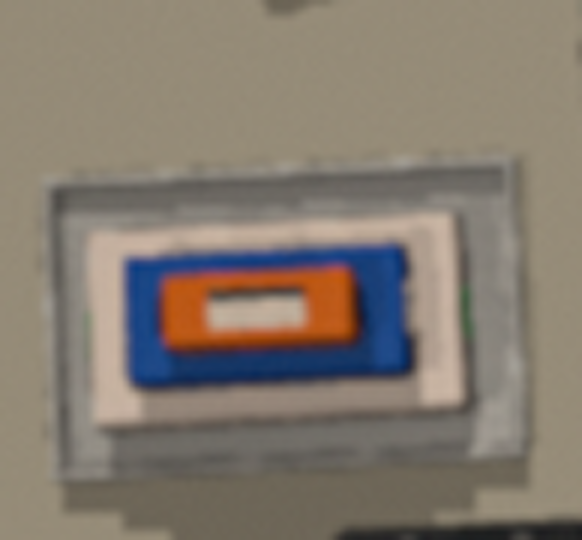

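```bash
python3 - <<'E'
from h import *
cal=ctrl.get_calibration("top")
def fit(P,z):
    T=[w(cal,(195+x/6-.42,165+y/6-.42),z) for x,y in P]
    d=(T[0]+T[3])-(T[1]+T[2]);print(np.mean(T,0),np.degrees(np.arctan2(d[1],d[0])),np.hypot(*d)/2)
fit([(88,232),(456,212),(465,408),(98,424)],42)
fit([(127,258),(403,244),(410,374),(136,387)],72)
fit([(163,278),(355,265),(357,340),(167,350)],98)
E
```

```text
[586.67792252 158.60933865] 91.96595028091048 125.95429774053433
[584.70343693 156.65671274] 91.97301591903765 91.22636814824241
[584.48010293 155.38201008] 92.61939330749335 61.576087064872524
```

Call:
{"op": "servo_tool", "data": {"moves": [[[-0.02,-0.01,0.42],[0,0,0],80],[[-0.02,0,0.42],[0,0,0],80],[[-0.02,0,0.42],[0,0,0],80],[[-0.01,0,0.42],[0,0,0],80],[[0,0,0],[0,0,0],80],[[0,0,0],[0,0,0],30],[[0,0,0],[0,0,0],30],[[0,0,0],[0,0,0],30],[[0,0,0],[0,0,0],30],[[0,0,0],[0,0,0],30]], "newtons": 20}}

```text
clock: 29.6
ee_pos: [420.7, 68.1, 80.3]
ee_rot: [2.181, 2.26, 0.001]
ft_force: [0.0, -0.1, -0.9]
finger_gap: 45.5
finger_force: 0.0
```

Call:
{"op": "servo_tool", "data": {"moves": [[[0,0,0],[0,0,0],30],[[0,0,0],[0,0,0],30],[[0,0,0],[0,0,0],30],[[0,0,-0.3],[0,0,0],30],[[0,0,-0.5],[0,0,0],30],[[0,0,-0.5],[0,0,0],30],[[0,0,-0.3],[0,0,0],30],[[0,0,0],[0,0,0],30],[[0,0,0],[0,0,0],30]]}}

```text
clock: 30.5
ee_pos: [419.8, 68.0, 158.8]
ee_rot: [-2.181, -2.26, 0.001]
ft_force: [0.9, -0.1, -2.0]
finger_gap: 39.6
finger_force: 20.0
```

```bash
python3 p.py 583.7 -69.8 155 2 10
```

```text
now [419.8  68.  158.8] yaw 2.03 tz [-1.e-03 -1.e-04 -1.e+00] gap 39.6 q6 -0.0 t 30.5
rows 10 shift [-0.287  0.318  0.007] turn z 0.0
```

Call:
{"op": "servo_tool", "data": {"moves": [[[-0.2,0.2,0],[0,0,0],30],[[-0.3,0.34,0],[0,0,0],30],[[-0.3,0.34,0],[0,0,0],30],[[-0.3,0.34,0],[0,0,0],30],[[-0.3,0.34,0],[0,0,0],30],[[-0.3,0.34,0],[0,0,0],30],[[-0.3,0.34,0],[0,0,0],30],[[-0.3,0.34,0],[0,0,0],30],[[-0.3,0.34,0],[0,0,0],30],[[-0.27,0.26,0],[0,0,0],30]]}}

```text
clock: 31.5
ee_pos: [584.7, -71.3, 157.3]
ee_rot: [-2.181, -2.258, 0.003]
ft_force: [0.2, 0.3, -1.9]
finger_gap: 39.3
finger_force: 20.0
```

Call:
{"op": "servo_tool", "data": {"moves": [[[0,0,0],[0,0,0],30],[[0,0,0.2],[0,0,0],30],[[0,0,0.4],[0,0,0],30],[[0,0,0.3],[0,0,0],30],[[0,0,0],[0,0,0],30],[[0,0,0],[0,0,0],30],[[0,0,0],[0,0,0],30]]}}

```text
clock: 32.2
ee_pos: [584.8, -69.6, 115.5]
ee_rot: [2.181, 2.26, 0.001]
ft_force: [0.8, 0.0, -0.9]
finger_gap: 39.6
finger_force: 20.0
```

```bash
python3 p.py 583.7 -69.8 80 2 4
```

```text
now [584.8 -69.6 115.5] yaw 2.05 tz [ 1.4e-03 -3.0e-04 -1.0e+00] gap 39.6 q6 -0.25 t 32.2
rows 4 shift [-0.001 -0.006  0.178] turn z 0.002
```

Call:
{"op": "servo_tool", "data": {"moves": [[[0,0,0.2],[0,0,0],30],[[0,0,0.2],[0,0,0],30],[[0,0,0.15],[0,0,0],30],[[0,0,0.1],[0,0,0],30],[[0,0,0.04],[0,0,0],30],[[0,0,0],[0,0,0],30],[[0,0,0],[0,0,0],30]]}}

```text
clock: 32.9
ee_pos: [584.5, -69.8, 80.2]
ee_rot: [2.181, 2.26, 0.001]
ft_force: [0.6, 0.2, -1.8]
finger_gap: 39.3
finger_force: 20.0
```

Still carrying weight (−1.8 N); go down slightly more.

Call:
{"op": "servo_tool", "data": {"moves": [[[0,0,0.02],[0,0,0],30],[[0,0,0.02],[0,0,0],30],[[0,0,0],[0,0,0],30],[[0,0,0],[0,0,0],30]]}}

```text
clock: 33.3
ee_pos: [584.7, -69.9, 79.9]
ee_rot: [2.181, 2.26, 0.0]
ft_force: [-2.9, 0.3, 6.6]
finger_gap: 39.3
finger_force: 20.0
```

Call:
{"op": "servo_tool", "data": {"moves": [[[0,0,0],[0,0,0],45],[[0,0,0],[0,0,0],70],[[0,0,0],[0,0,0],80],[[0,0,0],[0,0,0],80],[[0,0,-0.3],[0,0,0],80],[[0,0,-0.6],[0,0,0],80],[[0,0,-0.6],[0,0,0],80],[[0,0,-0.2],[0,0,0],80],[[0,0,0],[0,0,0],80],[[0,0,0],[0,0,0],80]]}}

```text
clock: 34.3
ee_pos: [583.7, -69.6, 162.3]
ee_rot: [-2.181, -2.26, 0.001]
ft_force: [-0.3, -0.1, -0.5]
finger_gap: 80.0
finger_force: 0.0
```

```bash
python3 p.py 420.9 -247.2 160 2 10
```

```text
now [583.7 -69.6 162.3] yaw 2.03 tz [-1.2e-03  2.0e-04 -1.0e+00] gap 80.0 q6 -0.25 t 34.3
rows 10 shift [-0.343 -0.338  0.005] turn z 0.0
```

Call:
{"op": "servo_tool", "data": {"moves": [[[-0.34,-0.34,0],[0,0,0],80],[[-0.34,-0.34,0],[0,0,0],80],[[-0.34,-0.34,0],[0,0,0],80],[[-0.34,-0.34,0],[0,0,0],80],[[-0.34,-0.34,0],[0,0,0],80],[[-0.34,-0.34,0],[0,0,0],80],[[-0.34,-0.34,0],[0,0,0],80],[[-0.34,-0.34,0],[0,0,0],80],[[-0.34,-0.34,0],[0,0,0],80],[[-0.34,-0.34,0],[0,0,0],80]]}}

```text
clock: 35.3
ee_pos: [418.6, -245.5, 160.7]
ee_rot: [-2.179, -2.258, 0.001]
ft_force: [0.2, 0.2, -0.2]
finger_gap: 80.2
finger_force: 0.0
```

Call:
{"op": "servo_tool", "data": {"moves": [[[0,0,0],[0,0,0],80],[[0,0,0],[0,0,0],80],[[0,0,0],[0,0,0],80]]}}

```text
clock: 35.6
ee_pos: [420.5, -244.8, 162.2]
ee_rot: [-2.18, -2.26, -0.0]
ft_force: [0.4, 0.6, 0.4]
finger_gap: 79.6
finger_force: 0.0
```

```bash
python3 p.py 420.9 -247.2 79 2 4
```

```text
now [ 420.5 -244.8  162.2] yaw 2.06 tz [-0.0011  0.0013 -1.    ] gap 79.6 q6 -0.67 t 35.6
rows 4 shift [-0.012  0.002  0.416] turn z 0.003
```

Call:
{"op": "servo_tool", "data": {"moves": [[[-0.02,0,0.42],[0,0,0],80],[[-0.02,0,0.42],[0,0,0],80],[[-0.01,0,0.42],[0,0,0],80],[[0,0,0.4],[0,0,0],80],[[0,0,0],[0,0,0],80],[[0,0,0],[0,0,0],30],[[0,0,0],[0,0,0],30],[[0,0,0],[0,0,0],30],[[0,0,0],[0,0,0],30],[[0,0,0],[0,0,0],30]], "newtons": 20}}

```text
clock: 36.6
ee_pos: [420.8, -248.4, 80.8]
ee_rot: [2.181, 2.26, 0.0]
ft_force: [0.5, 0.3, 0.6]
finger_gap: 45.6
finger_force: 0.0
```

Call:
{"op": "servo_tool", "data": {"moves": [[[0,0,0],[0,0,0],30],[[0,0,0],[0,0,0],30],[[0,0,0],[0,0,0],30],[[0,0,-0.3],[0,0,0],30],[[0,0,-0.5],[0,0,0],30],[[0,0,-0.5],[0,0,0],30],[[0,0,-0.3],[0,0,0],30],[[0,0,0],[0,0,0],30],[[0,0,0],[0,0,0],30]]}}

```text
clock: 37.5
ee_pos: [420.1, -247.9, 159.7]
ee_rot: [-2.181, -2.26, 0.0]
ft_force: [-0.2, 0.7, -2.2]
finger_gap: 39.5
finger_force: 20.0
```

```bash
python3 p.py 605.6 -290.7 155 2 10
```

```text
now [ 420.1 -247.9  159.7] yaw 2.03 tz [-6.e-04  4.e-04 -1.e+00] gap 39.5 q6 -0.68 t 37.5
rows 10 shift [-0.099  0.368  0.009] turn z 0.001
```

Call:
{"op": "servo_tool", "data": {"moves": [[[-0.1,0.2,0],[0,0,0],30],[[-0.1,0.4,0],[0,0,0],30],[[-0.1,0.4,0],[0,0,0],30],[[-0.1,0.4,0],[0,0,0],30],[[-0.1,0.4,0],[0,0,0],30],[[-0.1,0.4,0],[0,0,0],30],[[-0.1,0.4,0],[0,0,0],30],[[-0.1,0.4,0],[0,0,0],30],[[-0.1,0.4,0],[0,0,0],30],[[-0.09,0.28,0],[0,0,0],30]]}}

```text
clock: 38.5
ee_pos: [607.1, -290.9, 157.5]
ee_rot: [-2.179, -2.259, 0.001]
ft_force: [-0.0, -0.5, -1.7]
finger_gap: 39.5
finger_force: 20.0
```

Call:
{"op": "servo_tool", "data": {"moves": [[[0,0,0],[0,0,0],30],[[0,0,0.2],[0,0,0],30],[[0,0,0.4],[0,0,0],30],[[0,0,0.3],[0,0,0],30],[[0,0,0],[0,0,0],30],[[0,0,0],[0,0,0],30],[[0,0,0],[0,0,0],30]]}}

```text
clock: 39.2
ee_pos: [606.5, -291.4, 116.2]
ee_rot: [2.181, 2.259, 0.001]
ft_force: [0.4, 0.1, -2.1]
finger_gap: 39.4
finger_force: 20.0
```

```bash
python3 p.py 605.6 -290.7 80 2 4
```

```text
now [ 606.5 -291.4  116.2] yaw 2.02 tz [ 1.4e-03 -8.0e-04 -1.0e+00] gap 39.4 q6 -0.56 t 39.2
rows 4 shift [ 0.004 -0.005  0.181] turn z 0.001
```

Call:
{"op": "servo_tool", "data": {"moves": [[[0,0,0.2],[0,0,0],30],[[0,0,0.2],[0,0,0],30],[[0,0,0.15],[0,0,0],30],[[0,0,0.1],[0,0,0],30],[[0,0,0.04],[0,0,0],30],[[0,0,0.02],[0,0,0],30],[[0,0,0],[0,0,0],30],[[0,0,0],[0,0,0],30]]}}

```text
clock: 40.0
ee_pos: [606.3, -291.2, 80.5]
ee_rot: [2.181, 2.26, 0.0]
ft_force: [-2.9, 1.5, 3.5]
finger_gap: 39.6
finger_force: 20.0
```

Contact with the bench; release and retreat.

Call:
{"op": "servo_tool", "data": {"moves": [[[0,0,0],[0,0,0],45],[[0,0,0],[0,0,0],70],[[0,0,0],[0,0,0],80],[[0,0,0],[0,0,0],80],[[0,0,-0.3],[0,0,0],80],[[0,0,-0.6],[0,0,0],80],[[0,0,-0.8],[0,0,0],80],[[0,0,-0.8],[0,0,0],80],[[0,0,-0.5],[0,0,0],80],[[0,0,0],[0,0,0],80]]}}

```text
clock: 41.0
ee_pos: [608.7, -292.5, 237.4]
ee_rot: [2.174, 2.252, 0.004]
ft_force: [0.2, -0.7, -0.3]
finger_gap: 80.3
finger_force: 0.0
```

Call:
{"op": "servo_tool", "data": {"moves": [[[0,-0.5,0],[0,0,0],80],[[0,-0.5,0],[0,0,0],80],[[0,-0.5,0],[0,0,0],80],[[0,-0.5,0],[0,0,0],80],[[0,-0.5,0],[0,0,0],80],[[0,-0.5,0],[0,0,0],80],[[0,-0.5,0],[0,0,0],80],[[0,0,0],[0,0,0],80],[[0,0,0],[0,0,0],80],[[0,0,0],[0,0,0],80]]}}

```text
clock: 42.0
ee_pos: [431.8, -297.2, 229.4]
ee_rot: [-2.181, -2.261, -0.0]
ft_force: [-0.2, 0.9, 0.1]
finger_gap: 80.0
finger_force: 0.0
```

```bash
python3 - <<'E'
from h import *
im=ctrl.snapshot("top");cv2.imwrite("pics/top4.png",im)
cv2.imwrite("pics/k.png",cv2.resize(im[110:320,90:490],None,fx=2,fy=2,interpolation=2))
cal=ctrl.get_calibration("top");hsv=cv2.cvtColor(im,cv2.COLOR_BGR2HSV)
for b,lo,hi in [((325,180,372,245),(100,120,60),(130,255,255)),((432,180,500,245),(0,150,90),(8,255,255))]:
    x0,y0,x1,y1=b;m=cv2.inRange(hsv[y0:y1,x0:x1],lo,hi);m=cv2.morphologyEx(m,cv2.MORPH_OPEN,np.ones((5,5)))
    c=max(cv2.findContours(m,cv2.RETR_EXTERNAL,cv2.CHAIN_APPROX_NONE)[0],key=cv2.contourArea)[:,0]+[x0,y0]
    (x,y),s,_=cv2.minAreaRect(np.array([w(cal,p,98) for p in c],np.float32));d=np.array([x,y])-[594.7,-180.2]
    t=np.radians(95.67);print(x,y,s,"along",d@[np.cos(t),np.sin(t)],"across",d@[np.sin(t),-np.cos(t)])
E
```

```text
582.9993896484375 -69.07910919189453 (37.21349334716797, 35.307193756103516) along 111.73323027726836 across -0.6647619069347951
604.386962890625 -291.2552490234375 (39.941959381103516, 37.63608932495117) along -111.46896384484322 across -1.3325483327445808
```

View pics/k.png

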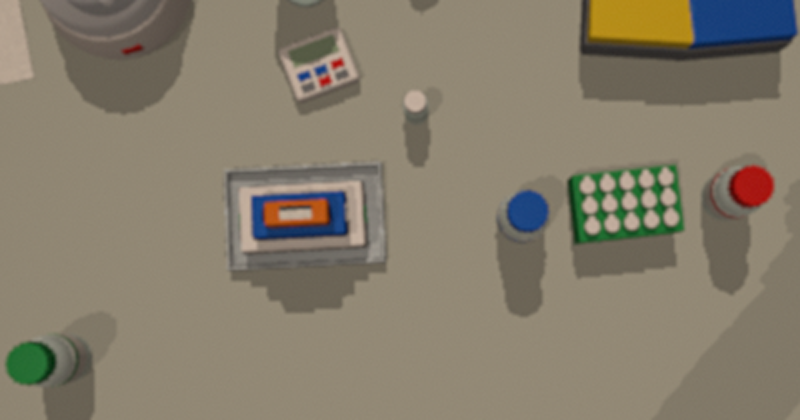

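Everything is in place: the stack is centred at (303,212), the blue cap is at (527,212) and the red cap at (751,187), both upright. The bystanders have not moved.

```bash
python3 -c "
from station import ctrl
print(ctrl.job_done())"
```

```text
the job is handed in; nothing more can be done
None
```

The job is handed in (no verdict came back): in the last top-camera picture both bottles stand upright within about 2 mm of their targets beside the rack, the white, blue and orange cases are stacked square in the tray and centred to within about 3 mm, and the green-capped bottle, vial and timer look unmoved.

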